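Index the bowl turntable and torque its clamp until the wrench breaks over

ROBOT

A 7-joint arm with a two-finger parallel gripper is mounted at the origin on the work surface. World frame = base frame: x ahead of the robot, y to its left, z up, the work surface at z = 0. Lengths are in m, angles in rad, forces in N, time in s.
With the tool pointing down it reaches from about 0.4 to 0.85 m from the base axis. Payload 10.4 kg.
Tool frame: the origin (TCP) lies midway between the tips of the shut fingers; the grasp point (between the pads) lies 19 mm behind it (r.grasp_offset is the distance from the TCP to the grasp point, in m); x points along the fingers, y is the direction in which the jaws open and shut, and the axes are right-handed (so a half turn about x gives the same grasp; the last joint's range is limited). The gripper opens to 87 mm and grips with 3 to 60 N. Pads are 19 mm wide; open, the fingers measure 117 mm over their backs; the gripper's body (75 mm by 190 mm) begins 51 mm behind the grasp point.
Start: joints at [-1.24, 0.332, -0.065, 1.46, 0.022, 1.35, -0.088], TCP at [0.217, 0.586, 0.223] pointing down, gripper open.
Joint ranges: [-2.6, 2.6], [-0.5, 2.12], [-1.47, 1.34], [0.16, 2.42], [-1.27, 4.41], [0.06, 2.06], [-2.6, 2.6]. Speed limits (rad/s): [2.22, 2.22, 2.79, 2.79, 3.14, 3.14, 3.14].

INTERFACE

Orientations are given as a unit quaternion [x, y, z, w].
In Python, from bench import r, vision, close_job gives the robot as it stands. The module is installed in compiled form; this text tells all that it offers.
- The arm moves only by the shell command python3 -m pendant 'ROWS' [OPENING] [FORCE]. ROWS is text: rows parted by semicolons, each of 6 numbers parted by spaces: the shift along the tool's x, y, z in units of 0.25 m (1.0 is 0.25 m), then the turn, a rotation vector about the tool's x, y, z in units of 1.5 rad (1.0 is 1.5 rad). A call has 1 to 8 rows; each row is the pose to reach, as a shift and turn from the pose commanded when the call began, along the tool's axes at that moment; what a row does not reach only later rows make up. A row lasts 1/10 s, in which the tool goes at most 50 mm and 8.59 degrees, less where a joint would pass 70% of its speed; a pose out of reach is approached as far as the arm can. A call with a number of a shift or a turn outside -1 to 1 is refused whole. A call with a gripper value outside its range is refused whole. OPENING is the gripper command: -1 is shut, 1 is fully open, values between are in proportion, set as the call begins (- or left out, the last holds). The fingers move at their own pace and stop on an object; FORCE is the grip in N (left out, the last holds). Time passes only in rows, so rows that repeat a pose let the fingers close. It gives the time, the measured TCP pose, the force and the opening at its end, in the units of the state.
- r.read_state(): the state, without advancing time (a new reading comes with each control period).
- vision.camera(name): name is "scene" or "side" or "wrist"; returns (picture, depth): 384x512x3 uint8, blue, green, red; 384x512 float32, m along the optical axis (not along the pixel's ray), 0 where there is no reading.
- vision.get_calibration(name): a dict with "camera_matrix" (3x3 intrinsics, pixels), "rvec" (rotation vector, rad) and "tvec" (3), from world to camera coordinates, as OpenCV has them. Camera axes: x right, y down, z forward; pixel columns grow to the right and rows downward; lengths in m; the calibration is good to about 2 mm. A picture is of the moment at which its call begins: read the wrist's pose just before it. get_calibration takes no time and is no camera call; for the wrist camera it gives the pose at the moment of the call.
- close_job(): hands the job in, once; it reports no verdict.
The state is a dict: "time": time; "joint_positions": joint angles; "joint_vel": joint speeds; "joint_torque": joint torques, N m; "ee_pos": TCP position; "eef_rot": TCP orientation; "ft_force": force on the tool from outside, world axes, zero at the start; "torque": the same for the moment, N m; "width": finger opening in m.
Only numpy, scipy, OpenCV 4.12 (cv2) and the standard library are available. Lean on these libraries where they do the work, as an engineer would, in place of code of your own. Each camera call takes 0.05 s, during which the arm holds its last target. There are 200 camera calls.

TASK

Swing the aluminium turntable by its black upright handle until the red line on its face lines up with the fixed red pointer. Then clamp it there: push the rubber grip of the wrench that sits on the clamp bolt clockwise, seen from above, until the wrench breaks over at its hinge, stop without over-tightening the bolt, and let go of it so that the handle springs straight. Leave the bowl, the brass jack, the height gauge, the sockets and the calipers as they are.

Things in the scene. Friction and masses are not known exactly. Their poses are not given: they have to be found in the camera images.
- turntable_axis (a point): Centre of the turntable, on its top face (62 mm above the cart). The turntable is a cast aluminium disc of 230 mm diameter, level, on a round cast base 38 mm high that is fixed to the cart; a round rubber seat, 84 mm across and 6 mm high, lies in the middle of its face. The axes of this point are those of the stand: the pointer stands on its +x side and the clamp bolt 150 mm off on its -y side; the stand may be turned a little about the vertical.
- swing_handle (a point): Centre, half-way up, of the turntable's upright handle: a black round plastic post, 22 mm thick, fixed on the turntable's face 85 mm from its centre, opposite the red line; it stands from the face (62 mm) to 110 mm above the cart. Push it sideways or grip it to swing the turntable; that takes about 4 N and the turntable stays where it is left while unclamped.
- index_line (a point): Outer end of the turntable's index line: a red radial line, 8 mm wide and 46 mm long, inlaid in the turntable's face; this point is 113 mm from the turntable's centre.
- pointer (a point): Tip of the fixed red pointer, 8 mm wide, on a bracket on the stand just outside the turntable's rim, 117 mm from the turntable's centre, 66 mm above the cart; the bracket's top stands 68 mm above the cart.
- turntable (a joint): Angle of the turntable from the pointer, rad: 0 when the red line points straight at the pointer, positive when it is turned clockwise seen from above. It starts at 0.45 to 1.15, so it has to be swung anticlockwise by that angle, which brings its handle towards the robot's side.
- bolt_axis (a point): Axis of the clamp bolt, at the height of the wrench handle's centre line (90 mm above the cart). The vertical hex bolt presses a steel strap, 36 mm wide, onto the turntable's rim; the wrench's round head, 37 mm across, sits on it, its top 98 mm above the cart.
- wrench_grip (a point): Centre of the wrench's black rubber grip: a level round bar, 26 mm thick and 116 mm long along the wrench, its centre line 90 mm above the cart with free space below; this point is 190 mm from the bolt's axis while the wrench is straight. The wrench ends 254 mm from the bolt's axis. Its direction is from bolt_axis to wrench_grip; it points away from the turntable, and it is already fitted on the bolt and stays there.
- clamp_bolt (a joint): Angle by which the clamp bolt has been turned, rad, growing clockwise seen from above, which tightens it. It starts at 0 to 0.3. The resistance rises as it tightens; at about 0.5 to 0.66 the wrench's set torque, 2.6 N m (about 14 N at the middle of the grip), is reached and the wrench breaks over. The bolt stays where it is left, and from about 0.35 on the strap grips the turntable.
- break_hinge (a joint): Angle of the wrench handle's hinge, 30 mm from the bolt's axis, rad: 0 while the wrench is straight, up to 0.26 when it has broken over to its stop, the handle folding the way it is pushed with hardly any more force. It springs back to 0 when let go. Pushed on against the stop, the wrench goes on turning the bolt and over-tightens it.
- bowl_center (a point): Centre of the blue resin bowl, 120 mm across and 100 mm high, on its oak rest; leave it alone.
- brass_jack_center (a point): Centre of the brass jack, a ball of 63 mm, in a rubber ring; leave it alone.
- height_gauge: Chrome height gauge, base 70 by 100 mm, 282 mm tall; origin at the middle of its underside; leave it alone.
- socket_rail: Red rail with five sockets, 45 by 170 mm, 38 mm high; origin at the middle of its underside; leave it alone.
- calipers: Calipers lying flat, 230 mm long, 11 mm high; origin under their middle; leave them alone.

How it is judged:
On the way, in this order (a step that is already met when the one before it is completed fails the run):
1. The turntable's red line is lined up with the pointer and at rest, before the wrench has broken over (value of joint turntable between -0.06 and 0.06 rad and velocity of joint turntable between -0.05 and 0.05 rad/s and value of joint break_hinge below 0.05 rad and value of joint clamp_bolt below 0.4 rad), for 0.3 s.
2. The wrench has broken over at its hinge (0.1 rad or more) with the bolt tightened and the turntable still lined up (value of joint break_hinge above 0.1 rad and value of joint clamp_bolt above 0.45 rad and value of joint turntable between -0.06 and 0.06 rad), for 0.05 s.
At the end, for the whole second after the job is handed in: The red line is within 0.06 rad (7 mm at the rim) of the pointer, the clamp bolt is tightened (its angle between 0.45 and 0.8 rad) and stays so, and the wrench, let go, is straight again (hinge under 0.05 rad) (value of joint turntable between -0.06 and 0.06 rad and value of joint clamp_bolt between 0.45 and 0.8 rad and value of joint break_hinge below 0.05 rad); the robot touches nothing.
It fails at once if The bolt is over-tightened: the wrench is driven on against its stop until the bolt has turned beyond 0.8 rad (value of joint clamp_bolt above 0.8 rad).
It fails at once if The bowl, the jack, the height gauge, the socket rail or the calipers are moved by more than 20 mm (distance of any of bowl_center, brass_jack_center, height_gauge, socket_rail, calipers from where it was at the start of the episode above 0.02 m).
It also fails if it takes over 51 s, if anything falls off the work surface, if the arm or the gripper's body presses on something with over 40 N, if the wrist force passes 120 N, or if a joint passes its speed limit or range.

## Working session

There is one attempt and no reset: what is moved stays moved. The work goes in short steps, Python scripts to look and compute and a shell command to move; the robot and the scene stay as the last step left them, time stands still between calls to the robot, and variables do not carry over. Pictures are saved under pics/ and viewed, about 8 in all and at most 12, crops included, and the job is handed in when it is done.

```bash
mkdir -p pics; cat > h.py <<'E'
import numpy as np, cv2
from bench import r, vision
from scipy.spatial.transform import Rotation as R
def cam(n):
    K=vision.get_calibration(n); im,d=vision.camera(n)
    M=cv2.Rodrigues(np.array(K["rvec"],float))[0]; A=np.array(K["camera_matrix"],float); t=np.array(K["tvec"],float).ravel()
    return im,d,A,M,t
def world(d,A,M,t):
    v,u=np.mgrid[0:d.shape[0],0:d.shape[1]]
    p=np.stack([(u-A[0,2])/A[0,0]*d,(v-A[1,2])/A[1,1]*d,d],-1)
    return (p-t)@M
def proj(P,A,M,t):
    c=M@np.asarray(P,float)+t; q=A@c; return q[:2]/q[2]
E
python3 - <<'E'
from h import *
s=r.read_state(); print({k:np.round(v,3) for k,v in s.items()}, r.grasp_offset)
for n in("scene","side"):
    im,d,A,M,t=cam(n); np.savez(f"{n}.npz",im=im,d=d,A=A,M=M,t=t); print(n,-M.T@t)
    cv2.imwrite(f"pics/{n}0.png",im)
E
```

```text
{'time': np.float64(0.0), 'joint_positions': array([-1.24 ,  0.333, -0.065,  1.461,  0.022,  1.35 , -0.088]), 'joint_vel': array([-0.001, -0.002, -0.   ,  0.   ,  0.001,  0.   , -0.001]), 'joint_torque': array([-2.0000e-03, -6.2324e+01,  2.4000e-02, -3.8991e+01, -6.1000e-02,
        3.9000e-02,  0.0000e+00]), 'ee_pos': array([0.216, 0.586, 0.222]), 'eef_rot': array([ 0.124,  0.696, -0.125,  0.696]), 'ft_force': array([-0.565,  1.145,  0.353]), 'torque': array([ 0.011, -0.024,  0.001]), 'width': np.float64(0.087)} 0.0187
scene [1.07027455 0.7468704  1.24530331]
side [0.50504801 0.77772961 0.84610865]
```

View pics/scene0.png

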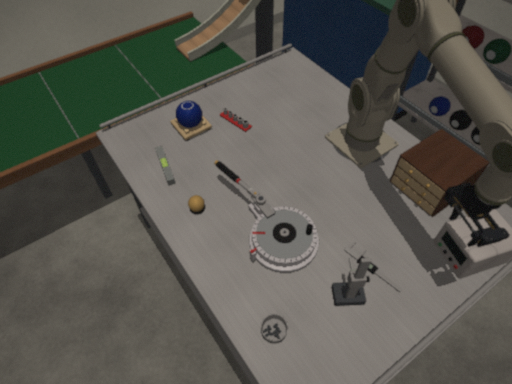

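View pics/side0.png

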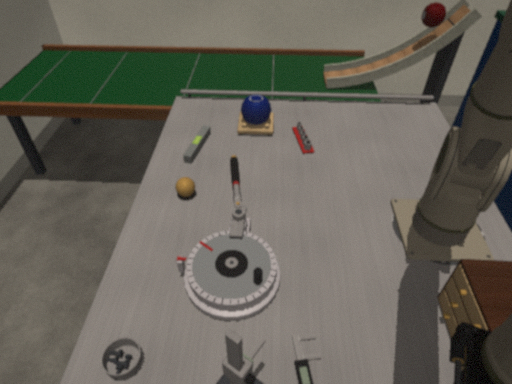

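The scene view shows the turntable centre at about (285,236), the handle at (309,229), the red line at (258,233), the pointer at (253,250), and the wrench running from (262,200) to (220,165). In the side view the centre is at (232,263), the handle at (258,275), the line at (206,245), the pointer at (181,260), the bolt at (239,213) and the grip at (235,172).

```bash
cat > m.py <<'E'
from h import *
import sys
def ray(uv,z,A,M,t):
    c=-M.T@t; d=M.T@np.linalg.solve(A,[uv[0],uv[1],1]); return c+d*(z-c[2])/d[2]
def ang(P,C): return np.degrees(np.arctan2(*(P-C)[1::-1]))
if __name__=="__main__":
  g={"scene":dict(center=(285,233,.068),handle=(309,229,.1),bolt=(262,198,.098),grip0=(217,163,.103),grip1=(240,181,.103)),
   "side":dict(center=(232,263,.068),handle=(258,272,.1),bolt=(239,213,.098),grip0=(234,157,.103),grip1=(236,183,.103))}
  for n in g:
    f=np.load(n+".npz"); im,d,A,M,t=[f[k] for k in("im","d","A","M","t")]
    for k,(u,v,z) in g[n].items(): print(n,k,ray((u,v),z,A,M,t).round(3))
    W=world(d,A,M,t); C=ray(g[n]["center"][:2],.068,A,M,t)
    b,gg,rr=[im[...,i].astype(int) for i in range(3)]
    near=np.hypot(W[...,0]-C[0],W[...,1]-C[1])
    red=(rr>90)&(rr>1.8*gg)&(rr>1.8*b)&(near<.16)&(d>0)
    k,l,st,ce=cv2.connectedComponentsWithStats(red.astype(np.uint8))
    for i in range(1,k):
      if st[i,4]>4:
        w=W[l==i]; print("red",st[i,4],ce[i].round(1),w.mean(0).round(3),w.min(0).round(3),w.max(0).round(3))
    # disc face fit
    m=(near<.14)&(abs(W[...,2]-.062)<.003); p=W[m][:,:2]
    hu=cv2.minEnclosingCircle(p.astype(np.float32)); print("disc",m.sum(),hu)
    m=(near<.13)&(W[...,2]>.085)&(W[...,2]<.115); 
    k,l,st,ce=cv2.connectedComponentsWithStats(m.astype(np.uint8))
    for i in range(1,k):
      if st[i,4]>8: w=W[l==i]; print("high",st[i,4],ce[i].round(0),w.min(0).round(3),w.max(0).round(3))
    cr=im[140:310,150:340] if n=="side" else im[140:290,190:340]
    cv2.imwrite(f"pics/{n}_c.png",cv2.resize(cr,None,fx=4 if n=="scene" else 3.5,fy=4 if n=="scene" else 3.5,interpolation=cv2.INTER_CUBIC))
E
python3 m.py; python3 -c "
import cv2,numpy as np
a=cv2.imread('pics/scene_c.png');print(a.shape)"
```

```text
scene center [0.587 0.212 0.068]
scene handle [0.524 0.262 0.1  ]
scene bolt [0.576 0.06  0.098]
scene grip0 [ 0.621 -0.177  0.103]
scene grip1 [ 0.599 -0.049  0.103]
red 21 [259.1 232.4] [0.657 0.155 0.064] [0.641 0.139 0.058] [0.672 0.164 0.069]
red 12 [252.8 250.2] [0.717 0.202 0.068] [0.706 0.198 0.062] [0.724 0.206 0.072]
disc 1722 ((0.5982339382171631, 0.20661680400371552), 0.12756145000457764)
high 49 [310. 227.] [0.509 0.247 0.086] [0.53  0.268 0.115]
side center [0.587 0.207 0.068]
side handle [0.52  0.253 0.1  ]
side bolt [0.58  0.061 0.098]
side grip0 [ 0.616 -0.181  0.103]
side grip1 [ 0.599 -0.056  0.103]
red 29 [206.  245.9] [0.661 0.152 0.063] [0.646 0.138 0.06 ] [0.68  0.166 0.066]
red 23 [180.8 258.3] [0.718 0.201 0.068] [0.707 0.195 0.065] [0.728 0.205 0.07 ]
disc 4250 ((0.5965816378593445, 0.19454026222229004), 0.12891006469726562)
high 109 [257. 274.] [0.51  0.247 0.086] [0.531 0.268 0.112]
(600, 600, 3)
```

View pics/side_c.png

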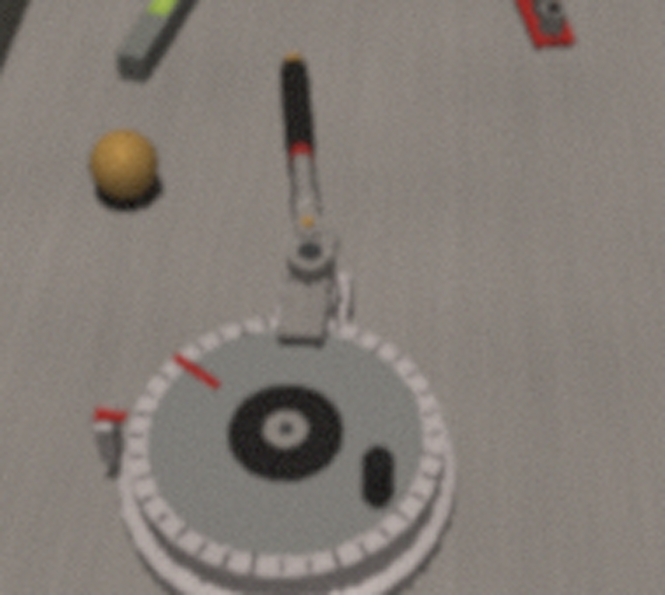

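The disc centre comes out near (0.588, 0.209) and the stand yaw near −3.5°. The handle is at (0.520, 0.258), 84 mm from the centre, which matches. The turntable is at about 0.58 rad, and the wrench direction is about −80°. I'll check the obstacles next.

```bash
python3 - <<'E'
from h import *
f=np.load("side.npz"); g=np.load("scene.npz")
P=np.concatenate([world(f["d"],f["A"],f["M"],f["t"])[f["d"]>0],world(g["d"],g["A"],g["M"],g["t"])[g["d"]>0]])
P=P[(P[:,2]>.02)&(P[:,0]>.3)&(P[:,0]<.95)&(P[:,1]>-.55)&(P[:,1]<.7)]
H=np.zeros((28,20)); 
iy=((.7-P[:,1])/.045).astype(int).clip(0,27); ix=((P[:,0]-.3)/.0325).astype(int).clip(0,19)
np.maximum.at(H,(iy,ix),P[:,2]*1000)
print("x",(.3+.0325*np.arange(20)).round(2))
for i in range(28): print("%.2f"%(.7-.045*i),' '.join('%4d'%q for q in H[i]))
s=r.read_state(); print(R.from_quat(s["eef_rot"]).as_matrix().round(3))
E
```

```text
x [0.3  0.33 0.36 0.4  0.43 0.46 0.5  0.53 0.56 0.59 0.62 0.66 0.69 0.72
 0.76 0.79 0.82 0.85 0.88 0.92]
0.70    0    0    0    0    0    0    0    0    0    0    0    0    0    0    0    0    0    0    0    0
0.65    0    0    0    0    0    0    0    0    0    0    0    0    0    0    0    0    0    0    0    0
0.61    0    0    0    0    0    0    0    0    0    0    0    0    0    0    0    0    0    0    0    0
0.56    0    0    0    0    0    0  159  178    0    0    0    0    0    0    0    0    0    0    0    0
0.52    0    0    0    0    0   35  176  286  284   37    0    0    0    0   33   37   37    0    0    0
0.47    0    0    0    0    0    0  138  169   40    0    0    0    0    0   39   31   40    0    0    0
0.43    0    0    0    0    0    0  136    0    0    0    0    0    0    0   39   38   39    0    0    0
0.38    0    0    0    0    0    0    0    0    0    0    0    0    0    0    0    0    0    0    0    0
0.34    0    0    0    0    0    0   68   67   70   73   67   59    0    0    0    0    0    0    0    0
0.29    0    0    0    0    0   65  115  112   68 
[... 1329 characters left out ...]
 0    0    0    0    0    0    0    0    0    0    0    0    0    0   40   41    0    0    0    0
-0.33    0   51   43    0    0    0    0    0    0    0    0    0    0   36   41   36    0    0    0    0
-0.38    0   44   47    0    0    0    0    0    0    0    0    0    0   39   41    0    0    0    0    0
-0.43    0    0   44    0    0   28   77  112  112   95   31    0    0   40   39    0    0    0    0    0
-0.47    0    0   44   37    0   33  126  135  133  124   28    0    0    0    0    0    0    0    0    0
-0.51    0    0    0    0    0   26  125  132  132  126   32    0    0    0    0    0    0    0    0    0
[[-0.     0.346  0.938]
 [-0.001  0.938 -0.346]
 [-1.    -0.001  0.   ]]
```

```bash
python3 - <<'E'
from h import *
for n,px in(("side",[(490,275),(445,285),(505,300),(470,265)]),("scene",[(440,145),(480,165),(395,165),(430,205)])):
  f=np.load(n+".npz");W=world(f["d"],f["A"],f["M"],f["t"])
  for u,v in px: print(n,u,v,W[v,u].round(3))
E
```

```text
side 490 275 [0.02  0.272 0.157]
side 445 285 [0.07  0.236 0.06 ]
side 505 300 [0.015 0.334 0.16 ]
side 470 265 [0.054 0.249 0.159]
scene 440 145 [-0.095  0.29   0.159]
scene 480 165 [-0.125  0.442  0.163]
scene 395 165 [-0.019  0.188  0.   ]
scene 430 205 [0.067 0.422 0.048]
```

```bash
python3 -m pendant '-0.1 -0.4 0.4 0 0 0; -0.1 -0.83 0.83 0 0 0; -0.1 -0.83 0.83 0 0 0; -0.1 -0.83 0.83 0 0 0; -0.1 -0.83 0.83 0 0 0; -0.1 -0.83 0.83 0 0 0; -0.1 -0.83 0.83 0 0 0; -0.1 -0.83 0.83 0 0 0' 1
```

```text
time: 0.9
ee_pos: [0.3396, 0.3191, 0.2477]
eef_rot: [0.125, 0.696, -0.125, 0.696]
ft_force: [-1.0, 0.4, -0.6]
width: 0.087
```

```bash
python3 -m pendant '0 0.02 0.2 0 0 0; 0 0.02 0.4 0 0 0; 0 0.02 0.6 0 0 0; 0.1 0.02 0.76 0 0 0; 0.1 0.02 0.76 0 0 0; 0.1 0.02 0.76 0 0 0; 0.1 0.02 0.76 0 0 0'
python3 - <<'E'
from h import *
im,d,A,M,t=cam("wrist"); np.savez("w1.npz",im=im,d=d,A=A,M=M,t=t); cv2.imwrite("pics/w1.png",im)
print(-M.T@t, proj([.52,.258,.11],A,M,t),proj([.588,.209,.068],A,M,t), r.read_state()["ee_pos"])
W=world(d,A,M,t); m=(W[...,2]>.095)&(W[...,2]<.125)&(d>0)&(np.hypot(W[...,0]-.588,W[...,1]-.209)<.11)
p=W[m]; print(m.sum(),p.min(0),p.max(0),np.median(p,0))
E
```

```text
time: 1.6
ee_pos: [0.5182, 0.2605, 0.2226]
eef_rot: [0.124, 0.696, -0.123, 0.696]
ft_force: [-0.8, -0.3, 0.7]
width: 0.0871
[0.45258347 0.28403998 0.38365372] [257.20956679 181.15390525] [236.06066123 245.09499497] [0.51826075 0.26049322 0.22303766]
510 [0.51087536 0.24330235 0.09501588] [0.53230947 0.26474326 0.11082534] [0.52025347 0.25459694 0.10846934]
```

View pics/w1.png

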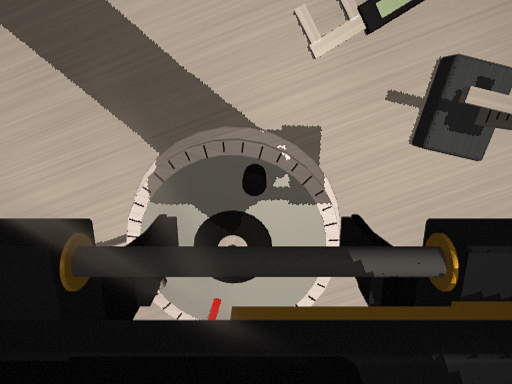

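The wrist view shows the handle at (254,179), the seat centre at (232,243) and the red line at (215,308). I'll refine the centre from this view.

```bash
python3 - <<'E'
from m import *
f=np.load("w1.npz");A,M,t=[f[k] for k in("A","M","t")]
C=ray((232,243),.065,A,M,t);L=ray((214,310),.062,A,M,t);H=ray((255,173),.11,A,M,t);Hb=ray((254,190),.065,A,M,t)
for P in(C,L,H,Hb): print(P.round(4),ang(P,C),np.linalg.norm((P-C)[:2]))
E
```

```text
[0.5855 0.2051 0.065 ] 0.0 0.0
[0.6571 0.1548 0.062 ] -35.09925406385132 0.08749828033380476
[0.5126 0.2587 0.11  ] 143.70458280497377 0.0905542098136809
[0.5387 0.2475 0.065 ] 137.91236700329 0.06315515913869324
```

```bash
python3 -m pendant '0.15 -0.015 0.01 0 0 0; 0.3 -0.015 0.01 0 0 0; 0.45 -0.015 0.01 0 0 0; 0.55 -0.015 0.01 0 0 0; 0.6 -0.015 0.01 0 0 0; 0.6 -0.015 0.01 0 0 0' && python3 -m pendant '0 0 0 0 0 0; 0 0 0 0 0 0; 0 0 0 0 0 0; 0 0 0 0 0 0; 0 0 0 0 0 0; 0 0 0 0 0 0; 0 0 0 0 0 0; 0 0 0 0 0 0' -1 8
```

```text
time: 2.25
ee_pos: [0.5192, 0.2548, 0.0719]
eef_rot: [0.124, 0.697, -0.124, 0.696]
ft_force: [-0.1, 0.5, 0.5]
width: 0.087
time: 3.05
ee_pos: [0.5203, 0.2542, 0.0725]
eef_rot: [0.124, 0.696, -0.124, 0.696]
ft_force: [0.0, -0.4, 0.5]
width: 0.0308
```

```bash
python3 -m pendant '0 0 0 0 0 0; 0 0 0 0 0 0; 0 0 0 0 0 0; 0 0 0 0 0 0; 0 0 0 0 0 0'  -1 12
```

```text
time: 3.55
ee_pos: [0.5203, 0.2546, 0.0726]
eef_rot: [0.124, 0.696, -0.124, 0.696]
ft_force: [-0.4, 2.6, -0.3]
width: 0.0216
```

```bash
python3 -m pendant '0 -0.02 -0.007 0 0 0; 0 -0.045 -0.013 0 0 0; 0 -0.067 -0.017 0 0 0; 0 -0.09 -0.02 0 0 0; 0 -0.115 -0.019 0 0 0; 0 -0.14 -0.015 0 0 0; 0 -0.16 -0.011 0 0 0; 0 -0.17 -0.008 0 0 0' && python3 - <<'E'
from h import *
for n in("scene","side"):
    im,d,A,M,t=cam(n); np.savez(f"{n}2.npz",im=im,d=d,A=A,M=M,t=t)
    W=world(d,A,M,t); b,gg,rr=[im[...,i].astype(int) for i in range(3)]
    red=(rr>80)&(rr>1.7*gg)&(rr>1.7*b)&(np.hypot(W[...,0]-.588,W[...,1]-.208)<.16)
    k,l,st,ce=cv2.connectedComponentsWithStats(red.astype(np.uint8))
    for i in range(1,k):
      if st[i,4]>2: print(n,st[i,4],ce[i].round(1),W[l==i].mean(0).round(4))
    if n=="side": cv2.imwrite("pics/s2.png",cv2.resize(im[200:320,150:310],None,fx=5,fy=5,interpolation=cv2.INTER_CUBIC))
    if n=="scene": cv2.imwrite("pics/sc2.png",cv2.resize(im[180:290,225:345],None,fx=5,fy=5,interpolation=cv2.INTER_CUBIC))
E
```

```text
time: 4.35
ee_pos: [0.5031, 0.216, 0.0727]
eef_rot: [0.125, 0.696, -0.124, 0.696]
ft_force: [-1.8, 6.4, 0.2]
width: 0.0218
scene 17 [261.3 243.4] [0.6768 0.1955 0.0641]
scene 14 [252.7 250.3] [0.717  0.2015 0.0672]
side 23 [180.8 258.3] [0.7183 0.2009 0.0684]
side 35 [197.2 258.4] [0.6778 0.1947 0.0628]
```

View pics/s2.png

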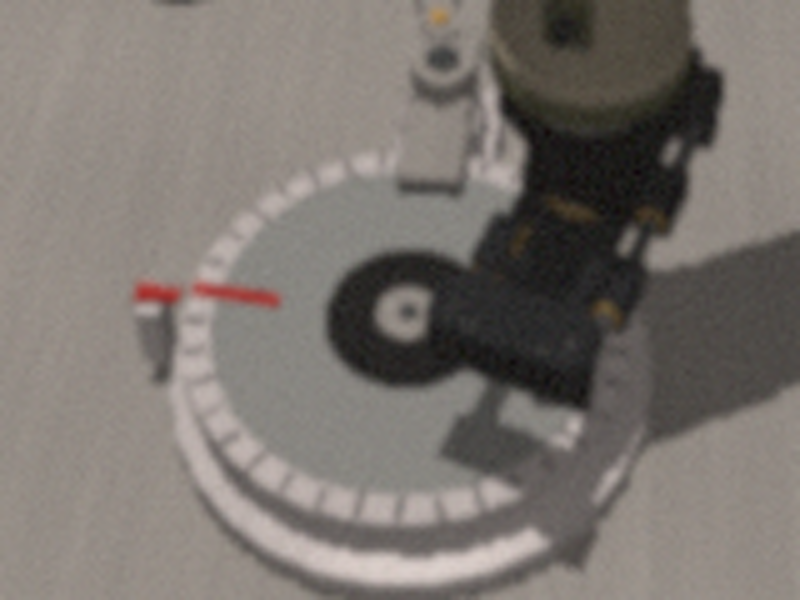

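Both views put the line at about −8.3° and the pointer at −3.0°, so roughly 0.09 rad remains, about 7.5 mm more at the handle.

```bash
python3 -m pendant '0 -0.01 0.002 0 0 0; 0 -0.02 0.005 0 0 0; 0 -0.03 0.007 0 0 0; 0 -0.03 0.007 0 0 0; 0 -0.03 0.007 0 0 0' && cat > a.py <<'E'
from h import *
C=np.array([.588,.208])
for n in("scene","side"):
    im,d,A,M,t=cam(n)
    W=world(d,A,M,t); b,gg,rr=[im[...,i].astype(int) for i in range(3)]
    red=(rr>80)&(rr>1.7*gg)&(rr>1.7*b)&(np.hypot(W[...,0]-.588,W[...,1]-.208)<.16)
    k,l,st,ce=cv2.connectedComponentsWithStats(red.astype(np.uint8)); 
    for i in range(1,k):
      if st[i,4]>2:
        w=W[l==i].mean(0); print(n,st[i,4],ce[i].round(1),w.round(4),np.degrees(np.arctan2(w[1]-C[1],w[0]-C[0])).round(2))
    cv2.imwrite(f"pics/{n}_last.png",cv2.resize(im[190:300,160:290] if n=="side" else im[150:280,190:345],None,fx=5,fy=4.6,interpolation=cv2.INTER_CUBIC))
E
python3 a.py
```

```text
time: 4.95
ee_pos: [0.5024, 0.2081, 0.0727]
eef_rot: [0.124, 0.696, -0.124, 0.696]
ft_force: [-3.2, 4.6, 2.2]
width: 0.0219
scene 18 [262.7 245.2] [0.6768 0.2039 0.064 ] -2.66
scene 14 [253.1 250.1] [0.7156 0.2022 0.0677] -2.62
side 23 [180.8 258.3] [0.7183 0.2008 0.0684] -3.14
side 37 [196.2 260.9] [0.6791 0.2025 0.0629] -3.45
```

It's aligned within about 0.3° in both views. I'll release, rise and re-check.

```bash
python3 -m pendant '0 0 0 0 0 0; 0 0 0 0 0 0; 0 0 0 0 0 0; 0 0 0 0 0 0; 0 0 0 0 0 0; 0 0 0 0 0 0' 1 && python3 -m pendant '-0.2 0 0 0 0 0; -0.4 0 0 0 0 0; -0.6 0 0 0 0 0; -0.6 0 0 0 0 0; -0.6 0 0 0 0 0' && python3 a.py
```

```text
time: 5.65
ee_pos: [0.5028, 0.2073, 0.0725]
eef_rot: [0.124, 0.696, -0.125, 0.696]
ft_force: [-0.0, 0.5, -0.3]
width: 0.0618
time: 6.15
ee_pos: [0.5033, 0.2077, 0.2238]
eef_rot: [0.125, 0.695, -0.124, 0.697]
ft_force: [-1.0, 0.1, 0.1]
width: 0.0866
scene 19 [262.7 245.2] [0.6767 0.2038 0.0634] -2.73
scene 14 [252.8 250.2] [0.717  0.202  0.0683] -2.68
side 4 [294.  129.5] [0.4627 0.2149 0.4746] 176.83
side 21 [180.8 258.4] [0.7185 0.2007 0.0679] -3.19
side 37 [196.5 260.9] [0.6783 0.2024 0.0629] -3.53
```

View pics/side_last.png

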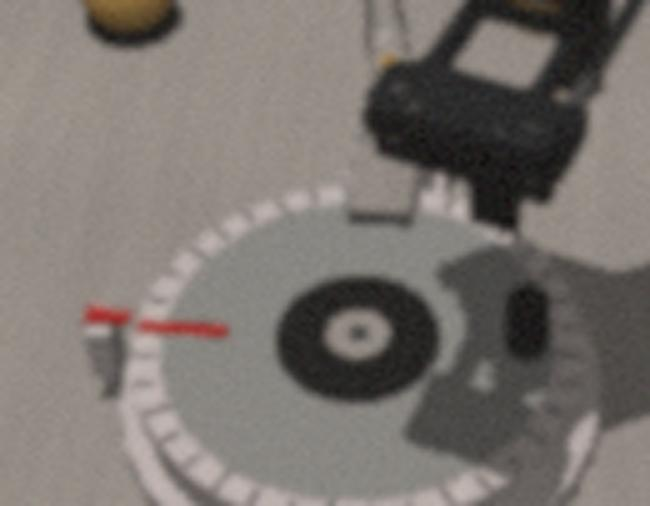

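The line points at the pointer to within about 0.02 rad: line at (140–228, 328), pointer tip at (128,317), which sits 4 mm higher than the face. Next I'll move to the +x side of the grip with the fingers shut.

```bash
python3 -m pendant '0 -0.14 0.14 0 0 0; 0 -0.28 0.28 0 0 0; 0 -0.42 0.42 0 0 0; 0 -0.56 0.56 0 0 0; 0 -0.7 0.7 0 0 0; 0 -0.84 0.85 0 0 0; 0 -0.98 1 0 0 0; 0 -0.98 1 0 0 0' -1 20 && python3 -m pendant '0 0 0 0 0 0; 0 0 0 0 0 0; 0 0 0 0 0 0' && python3 - <<'E'
from h import *
im,d,A,M,t=cam("wrist"); cv2.imwrite("pics/w2.png",im)
p=r.read_state()["ee_pos"];print(p,proj([p[0],p[1],.09],A,M,t))
W=world(d,A,M,t); m=(W[...,2]>.085)&(W[...,2]<.11)&(d>0)&(W[...,1]<.1)
q=W[m]; 
for y in np.arange(-.2,.08,.02):
  k=q[abs(q[:,1]-y)<.006]
  if len(k)>5: print(round(y,2),len(k),k[:,0].min().round(4),k[:,0].max().round(4),k[:,2].max().round(3))
E
```

```text
time: 7.05
ee_pos: [0.6519, -0.1172, 0.2199]
eef_rot: [0.126, 0.697, -0.129, 0.694]
ft_force: [-1.2, -0.2, -0.1]
width: 0.0309
time: 7.35
ee_pos: [0.6521, -0.107, 0.2221]
eef_rot: [0.124, 0.697, -0.123, 0.696]
ft_force: [0.5, -0.0, 0.4]
width: 0.0072
[ 0.65221736 -0.10714975  0.22241076] [259.01936369 173.20816603]
-0.2 83 0.611 0.6307 0.1
-0.18 359 0.6051 0.631 0.104
-0.16 398 0.6025 0.6297 0.103
-0.14 388 0.5986 0.6255 0.105
-0.12 410 0.5963 0.6228 0.104
-0.1 426 0.5935 0.6206 0.104
-0.08 418 0.591 0.6179 0.104
-0.06 315 0.5911 0.6124 0.101
-0.04 292 0.589 0.6071 0.099
-0.02 301 0.5862 0.6047 0.099
-0.0 347 0.5826 0.6025 0.1
0.02 367 0.5801 0.5994 0.102
0.04 572 0.5684 0.6012 0.1
0.06 639 0.5669 0.6027 0.1
```

View pics/w2.png

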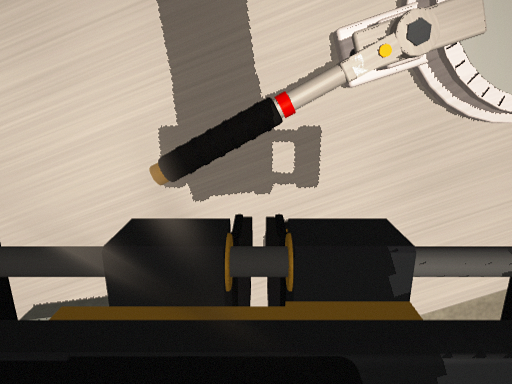

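The wrist view shows the grip from (160,172) to (275,110), clear of the shut fingers around (260,260). The wrench direction is about −81.4° with the grip centre near (0.611, −0.128). I'll descend beside it.

```bash
python3 -m pendant '0.15 -0.04 0.03 0 0 0; 0.3 -0.045 0.03 0 0 0; 0.45 -0.045 0.03 0 0 0; 0.58 -0.045 0.03 0 0 0; 0.59 -0.045 0.03 0 0 0; 0.59 -0.045 0.03 0 0 0'
```

```text
time: 8.0
ee_pos: [0.6555, -0.1214, 0.0755]
eef_rot: [0.124, 0.696, -0.124, 0.696]
ft_force: [-1.1, -0.3, 0.5]
width: 0.0005
```

```bash
python3 -m pendant '0 -0.03 -0.037 0 0 0; 0 -0.06 -0.075 0 0 0; 0 -0.08 -0.103 0 0 0; 0 -0.098 -0.132 0 0 0; 0 -0.098 -0.132 0 0 0' && python3 -m pendant '0 -0.01 -0.02 0 0 0; 0 -0.02 -0.04 0 0 0; 0 -0.032 -0.06 0 0 0; 0 -0.032 -0.06 0 0 0'
```

```text
time: 8.5
ee_pos: [0.6187, -0.1326, 0.0788]
eef_rot: [0.125, 0.694, -0.123, 0.699]
ft_force: [4.1, 2.8, -0.7]
width: 0.0003
time: 8.9
ee_pos: [0.6027, -0.1345, 0.0789]
eef_rot: [0.125, 0.693, -0.123, 0.699]
ft_force: [6.3, 3.2, -0.5]
width: 0.0009
```

```bash
python3 -m pendant '0 -0.013 -0.032 0 0 0; 0 -0.026 -0.063 0 0 0;0 -0.026 -0.063 0 0 0' && python3 -m pendant '0 -0.01 -0.032 0 0 0; 0 -0.021 -0.065 0 0 0; 0 -0.021 -0.065 0 0 0'&& python3 -m pendant '0 -0.007 -0.033 0 0 0; 0 -0.015 -0.067 0 0 0; 0 -0.015 -0.067 0 0 0'
```

```text
time: 9.2
ee_pos: [0.5856, -0.1351, 0.0789]
eef_rot: [0.125, 0.693, -0.123, 0.699]
ft_force: [5.5, 3.6, -0.9]
width: 0.0003
time: 9.5
ee_pos: [0.569, -0.1345, 0.079]
eef_rot: [0.125, 0.693, -0.123, 0.699]
ft_force: [7.1, 2.8, -1.3]
width: 0.0005
time: 9.8
ee_pos: [0.5528, -0.1323, 0.0793]
eef_rot: [0.125, 0.692, -0.123, 0.7]
ft_force: [7.9, 2.7, -1.7]
width: 0.0005
```

```bash
python3 -m pendant '0 -0.004 -0.034 0 0 0; 0 -0.009 -0.068 0 0 0; 0 -0.009 -0.068 0 0 0' && python3 -m pendant '0 -0.001 -0.034 0 0 0; 0 -0.003 -0.068 0 0 0; 0 -0.003 -0.068 0 0 0'; python3 a.py
```

```text
time: 10.1
ee_pos: [0.5372, -0.1287, 0.0797]
eef_rot: [0.125, 0.691, -0.123, 0.701]
ft_force: [15.4, 2.0, -2.1]
width: 0.0006
time: 10.4
ee_pos: [0.5212, -0.1239, 0.0798]
eef_rot: [0.125, 0.691, -0.123, 0.701]
ft_force: [16.8, 0.6, -2.2]
width: 0.0009
scene 18 [262.7 245.2] [0.6764 0.2033 0.0629] -3.02
scene 14 [253.1 250.1] [0.7159 0.2025 0.0685] -2.46
side 24 [180.9 258.4] [0.7182 0.2009 0.0682] -3.12
side 36 [196.7 260.9] [0.6778 0.2022 0.0626] -3.67
```

```bash
python3 - <<'E'
from h import *
im,d,A,M,t=cam("wrist"); np.savez("w3.npz",im=im,d=d,A=A,M=M,t=t); cv2.imwrite("pics/w3.png",im); print(r.read_state()["ft_force"])
E
```

```text
[15.87082478  1.22774197 -2.83657813]
```

View pics/w3.png

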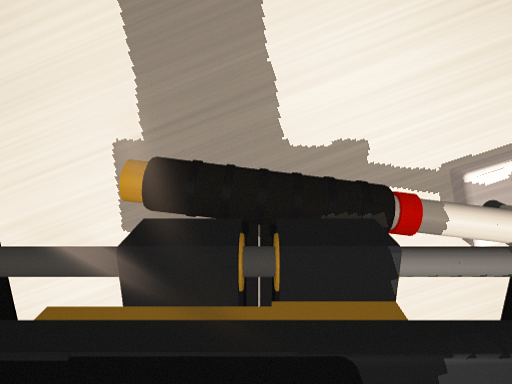

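The grip lies along the fingers, with its end cap at (133,181) and the red ring at (408,213). I'll work out the fold from these.

```bash
python3 - <<'E'
from m import *
f=np.load("w3.npz");A,M,t=[f[k] for k in("A","M","t")]
a=ray((133,181),.09,A,M,t)[:2];b=ray((408,213),.09,A,M,t)[:2];B=np.array([.582,.060])
u=(a-b)/np.linalg.norm(a-b);print(a,b,np.degrees(np.arctan2(u[1],u[0])))
for B in([.582,.060],[.579,.060],[.580,.062]):
  v=a-np.array(B);print("perp",u[0]*v[1]-u[1]*v[0],np.linalg.norm(v),np.degrees(np.arctan2(v[1],v[0])))
E
```

```text
[ 0.47258768 -0.17016803] [ 0.53403692 -0.05125771] -117.32854655016722
perp 0.008467697450811176 0.25484971763932407 -115.42447287228563
perp 0.011132863277248065 0.2535762304753969 -114.8122571803613
perp 0.011162659137336342 0.255811261340973 -114.82757611215635
```

The fold is about 0.2 rad by geometry, and the force has flattened at about 16 N, so the wrench has broken over. One small further push gives some margin, then I'll back off.

```bash
python3 -m pendant '0 0 -0.015 0 0 0; 0 0 -0.03 0 0 0; 0 0 -0.03 0 0 0'
```

```text
time: 10.85
ee_pos: [0.5148, -0.1215, 0.0798]
eef_rot: [0.125, 0.691, -0.123, 0.701]
ft_force: [16.7, 0.7, -1.9]
width: 0.0003
```

```bash
python3 -m pendant '0 0 0.04 0 0 0; 0 0 0.08 0 0 0; 0 0 0.12 0 0 0; 0 0 0.16 0 0 0; 0 0 0.2 0 0 0; 0 0 0.26 0 0 0; 0 0 0.34 0 0 0; 0 0 0.34 0 0 0' && python3 -m pendant '-0.1 0 0 0 0 0; -0.3 0 0 0 0 0; -0.5 0 0 0 0 0; -0.6 0 0 0 0 0; -0.6 0 0 0 0 0; -0.6 0 0 0 0 0' && python3 a.py && python3 - <<'E'
from h import *
im,d,A,M,t=cam("wrist"); np.savez("w4.npz",im=im,d=d,A=A,M=M,t=t); cv2.imwrite("pics/w4.png",im); print(r.read_state()["ft_force"])
E
```

```text
time: 11.65
ee_pos: [0.5898, -0.1524, 0.0761]
eef_rot: [0.124, 0.695, -0.125, 0.697]
ft_force: [-0.2, -0.2, -0.4]
width: 0.0004
time: 12.25
ee_pos: [0.5876, -0.1515, 0.2255]
eef_rot: [0.125, 0.696, -0.124, 0.696]
ft_force: [0.2, 0.2, -1.6]
width: 0.0003
scene 17 [263. 245.] [0.6755 0.2037 0.0636] -2.8
scene 14 [253.1 250.1] [0.7159 0.2026 0.0686] -2.44
side 23 [180.8 258.3] [0.7184 0.2005 0.068 ] -3.27
side 38 [196.2 260.9] [0.6792 0.2023 0.0624] -3.58
[ 0.31658642  0.11175667 -0.54951796]
```

View pics/w4.png

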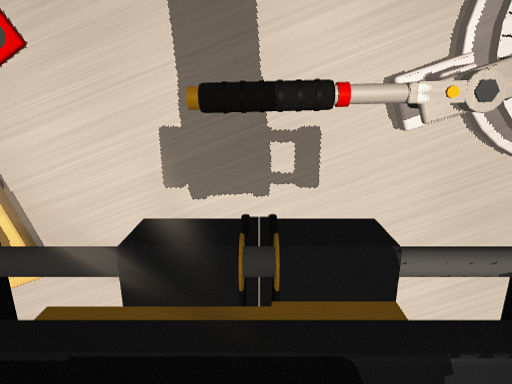

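The handle has sprung straight: the end cap (193,97), ring (344,94), hinge (453,92) and bolt (487,90) are collinear. I'll work out the wrench angle and the implied fold.

```bash
python3 - <<'E'
from m import *
f=np.load("w4.npz");A,M,t=[f[k] for k in("A","M","t")]
a=ray((193,97.5),.09,A,M,t)[:2];b=ray((344,94),.09,A,M,t)[:2];h=ray((453,92),.096,A,M,t)[:2];B=ray((487,90),.1,A,M,t)[:2]
g=lambda v:np.degrees(np.arctan2(v[1],v[0]))
print(B,g(a-b),g(a-B),g(b-h),np.linalg.norm(a-B))
E
```

```text
[0.58435831 0.05288225] -109.05423542667084 -108.91983670164396 -109.31535265341807 0.24838412351327502
```

The bolt turned 0.48 rad from its unknown start of 0–0.3, so it is at 0.48 or more, and the start range plus the 0.5–0.66 break band keep it below 0.8. The fold reached about 0.18 rad before release. The robot is clear, so I'm handing in.

```bash
python3 -c "
from bench import close_job
print(close_job())"
```

```text
the job is handed in; nothing more can be done
None
```

I swung the turntable onto the pointer, tightened the clamp bolt until the wrench broke over, let it spring straight and handed the job in at about 12.5 s. No verdict was reported.

- **Alignment:** After clamping, both cameras put the red line within about 0.4° (0.007 rad) of the pointer. Judging by eye in one picture gave up to about 0.02 rad. Both are inside the 0.06 limit.
- **Break-over:** The push force levelled off at about 16–17 N, a little over the nominal 14 N. The handle folded about 0.15–0.19 rad, with no sign of the stop. A first estimate from the same picture, using the handle's offset from the bolt axis, gave 0.28 rad or more. That disagreed, and I took it to be less accurate because it depends on the bolt position, which is only known to a few millimetres.
- **Bolt angle:** The wrench direction went from −81.4° to −109°, so the bolt turned about 0.48 rad on top of its unknown start of 0–0.3. That gives 0.48–0.78, and the stated break-over range of 0.5–0.66 fits inside it. I could not measure the angle directly.
- **End state:** The wrench was straight to within about 0.3°, the measured force was near zero, and the gripper was well above everything. I commanded no move near the bowl, jack, height gauge, sockets or calipers, but I did not re-measure their positions at the end.

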